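Restock the condiment carousel and hold the cocoa at the front

TASK

Put the two refilled shaker jars, cocoa and cinnamon, one by one into the two empty cups of the condiment carousel (either jar in either cup), setting each down rather than dropping it. Then take the carousel by the knob on its post, turn it until the cocoa jar stands in the middle of the opening in the brass rail, and finish still gripping the knob, holding the carousel still there so that the cocoa can be taken out. Leave everything else on the bar where it is, and mind the clear upright screen behind the carousel.

Things in the scene. Friction and masses are not known exactly. Their poses are not given: they have to be found in the camera images.
- cocoa_jar: Cocoa shaker jar: round clear jar with a red cap and a white and green label, 45 mm across, 108 mm tall (the taller of the two red-capped jars), 0.11 kg. Origin: centre of the underside, z up. The cap is its top 20 mm and is fixed; the jar is closed. It can be gripped round the cap from above.
- cinnamon_jar: Cinnamon shaker jar: round clear jar with a red cap and a dark label, 44 mm across, 98 mm tall, 0.11 kg. Origin: centre of the underside, z up. Fixed cap, the top 20 mm.
- carousel_stand: Fixed round dark wooden plinth of the condiment carousel, 220 mm across, origin at the centre of its underside, on the turning axis. Its front is its own -x side. A brass gallery rail (4.8 mm wire, 209 mm across, top 50 mm above the worktop) runs round it and is open at the front over 60 degrees (about 105 mm wide).
- turntable (a joint): Angle in rad of the wooden turntable (196 mm across, top 30 mm above the worktop) about the upright axis through carousel_stand's origin, positive = counter-clockwise from above. At 0, cup_a and cup_b lie 60 degrees either side of the stand's front. Turns freely both ways (stops at +-6.2 rad) on a greased bearing with slight friction (0.03 N m) and stays where it is left.
- sugar_jar: Sugar jar with a yellow cap, 62 mm across, its top 143 mm above the worktop. It stays where it is, fixed in the turntable's third, wide cup across from the two empty ones, and turns along. Origin: centre of the underside.
- cup_a (a point): Centre of the inner floor of one of the two empty steel cups on the turntable, 33 mm above the worktop, 68 mm from the turning axis; moves with the turntable. Cup: 51 mm inner diameter, 19 mm deep, rim 52 mm above the worktop. Jar standing in it: jar origin at this point, within about 3 mm.
- cup_b (a point): The same for the other empty cup, 120 degrees further round. The jars stand loosely in the cups and rock for a moment if the turntable is jerked.
- front (a point): Point fixed to the stand: where the centre of a cup's floor (and the origin of the jar in it) lies when that cup is in the middle of the rail's opening. 68 mm from the turning axis, on the stand's -x side.
- carousel_knob: Round dark wooden knob on top of the carousel's central brass post, fixed to the turntable so that it turns it: 28 mm diameter, 32 mm tall; origin on the turning axis at the knob's underside, 158 mm above the worktop; top 190 mm (a brass button adds 3 mm). The post below is 12 mm thick.
- acrylic_screen: Clear acrylic guest screen, hard to see, 5 mm thick, standing upright right across the bar at x = 0.545 m (0.018 m nearer the robot than this origin), over 1 m tall; its only opening, 200 mm high, lies at the bottom from y = 0.29 to 0.60. Stay in front of it. A tall fixed coffee grinder stands at the left, beyond y = 0.53.
- service_bell: Counter bell, 68 mm, bystander.
- demitasse_1: Blue-grey cup with an ear, 65x83x53 mm, bystander.
- shot_glass: Shot glass, 48 mm across, 61 mm tall, bystander.
There are look-alikes about, which are no part of the job. What is shaped like the cocoa_jar but orange or turquoise is not meant.

How it is judged (in metres and radians):
On the way, in this order (a step that is already met when the one before it is completed fails the run):
1. one of the two jars stands in an empty cup of the carousel, let go (((((horizontal distance between cocoa_jar and cup_a below 0.007 m and z of cocoa_jar in the frame of cup_a below 0.006 m and angle between cocoa_jar's own z axis and vertical below 0.15 rad) or (horizontal distance between cocoa_jar and cup_b below 0.007 m and z of cocoa_jar in the frame of cup_b below 0.006 m and angle between cocoa_jar's own z axis and vertical below 0.15 rad)) and contact force between the fingers and cocoa_jar below 0.05 N) or (((horizontal distance between cinnamon_jar and cup_a below 0.007 m and z of cinnamon_jar in the frame of cup_a below 0.006 m and angle between cinnamon_jar's own z axis and vertical below 0.15 rad) or (horizontal distance between cinnamon_jar and cup_b below 0.007 m and z of cinnamon_jar in the frame of cup_b below 0.006 m and angle between cinnamon_jar's own z axis and vertical below 0.15 rad)) and contact force between the fingers and cinnamon_jar below 0.05 N))), for 0.2 s.
2. both jars stand in the two cups, let go (((horizontal distance between cocoa_jar and cup_a below 0.007 m and z of cocoa_jar in the frame of cup_a below 0.006 m and angle between cocoa_jar's own z axis and vertical below 0.15 rad) or (horizontal distance between cocoa_jar and cup_b below 0.007 m and z of cocoa_jar in the frame of cup_b below 0.006 m and angle between cocoa_jar's own z axis and vertical below 0.15 rad)) and ((horizontal distance between cinnamon_jar and cup_a below 0.007 m and z of cinnamon_jar in the frame of cup_a below 0.006 m and angle between cinnamon_jar's own z axis and vertical below 0.15 rad) or (horizontal distance between cinnamon_jar and cup_b below 0.007 m and z of cinnamon_jar in the frame of cup_b below 0.006 m and angle between cinnamon_jar's own z axis and vertical below 0.15 rad)) and contact force between the fingers and cocoa_jar below 0.05 N and contact force between the fingers and cinnamon_jar below 0.05 N), for 0.2 s.
3. with the knob gripped, the cocoa jar is brought to the middle of the rail's opening (all of step 2 and contact force between the fingers and carousel_knob above 1.5 N and horizontal distance between cocoa_jar and front below 0.014 m), for 0.2 s.
At the end, for the whole second after the job is handed in: Both jars upright in the two cups (within 7 mm of the cup's centre, on its floor), the cocoa jar within 14 mm of the middle of the rail's opening, the turntable still (under 0.1 rad/s), the fingers gripping the carousel knob with at least 1.5 N and touching neither jar (all of step 3 and velocity of joint turntable between -0.1 and 0.1 rad/s); the arm keeps its last pose, push and grip.
It fails at once if a jar is let go in the air, more than 3 cm above the floor of the cups ((height (world z) of cocoa_jar above 0.065 m and contact force between cocoa_jar and anything else below 0.01 N) or (height (world z) of cinnamon_jar above 0.065 m and contact force between cinnamon_jar and anything else below 0.01 N)).
It fails at once if something else on the bar is moved by more than 3 cm (distance of any of service_bell, demitasse_1, shot_glass from where it was at the start of the episode above 0.03 m).
It fails at once if a jar is tipped over (angle between any of cocoa_jar, cinnamon_jar's own z axis and vertical above 0.8 rad).
It also fails if it takes over 72 s, if anything falls off the work surface, if the arm or the gripper's body presses on something with over 40 N, if the wrist force passes 120 N, or if a joint passes its speed limit or range.

ROBOT

A 7-joint arm with a two-finger parallel gripper is mounted at the origin on a cart in front of the work surface, level with it; the furniture and walls round the work are solid. World frame = base frame: x ahead of the robot, y to its left, z up, the work surface at z = 0. Lengths are in mm, angles in rad, forces in N, time in s.
With the tool pointing down it reaches from about 425 to 825 mm from the base axis. Payload 3.6 kg.
Tool frame: the origin (TCP) lies midway between the tips of the shut fingers; the grasp point (between the pads) lies 19 mm behind it; z points along the fingers, y is the line along which they close (so a half turn about z gives the same grasp; the last joint's range is limited). The gripper opens to 93 mm and grips with 3 to 60 N. Pads are 15 mm wide; open, the fingers measure 128 mm over their backs; the gripper's body (75 mm by 188 mm) begins 65 mm behind the grasp point.
Start: joints at [1.109, 0.615, -0.013, 1.423, 0.008, 1.103, -0.04], TCP at [273.806, -589.485, 218.64] pointing down, gripper open.
Joint ranges: [-3.12, 3.12], [-0.3, 2.06], [-1.34, 1.32], [0.26, 2.42], [-1.36, 4.5], [0.01, 1.98], [-2.84, 2.84]. Speed limits (rad/s): [2.79, 2.79, 3.14, 3.14, 3.14, 3.14, 3.14].

INTERFACE

Orientations are given as [roll, pitch, yaw] about the fixed x, y, z axes, in that order (R = Rz(yaw) Ry(pitch) Rx(roll)).
In Python, from bench import ctrl, imaging, spotter gives the robot as it stands.
- The arm moves only by the tool step_arm, never from a script. Its argument "increments" is a list of rows, each a list of 7 numbers: the shift along the tool's x, y, z in units of 25 mm (1.0 is 25 mm), then the turn, a rotation vector about the tool's x, y, z in units of 5 degrees (1.0 is 5 degrees), then the finger opening in mm, from 0 to 93. A call has 1 to 8 rows; each row shifts and turns the commanded pose from where the row before left it, along the tool's axes as they then stand; what a row does not reach is not made up. A row lasts 1/12 s, in which the tool goes at most 41.7 mm and 7.16 degrees, less where a joint would pass 70% of its speed; a pose out of reach is approached as far as the arm can. A call is refused whole if a number of a shift passes 1 or a number of a turn 1, either way. A call with a gripper value outside its range is refused whole. The fingers move at their own pace and stop on an object; the grip force is fixed at half the most. Time passes only in rows, so rows that do not move let the fingers close. It gives the time, the measured TCP pose, the force, the opening and the grip force at its end, in the units of the state.
- ctrl.get_obs(): the state, without advancing time (a new reading comes with each control period).
- imaging.read_camera(name): name is "scene" or "top" or "wrist"; returns a dict with "image" (400x640x3 uint8, red, green, blue), "depth" (400x640 float32, mm along the optical axis (not along the pixel's ray), 0 where there is no reading), "camera_matrix" (3x3 intrinsics, pixels), "dist" ([k1, k2, p1, p2, k3] as OpenCV has them; the pictures are not rectified), "eye" and "attitude" of the camera in the world. Camera axes: x right, y down, z forward; pixel columns grow to the right and rows downward; lengths in mm; the calibration is good to about 2 mm. A picture is of the moment at which its call begins.
- ctrl.job_done(): hands the job in; it is judged then, once.
Trained networks look in the newest picture that a camera, given by its name, has taken for a name from the list of things; names that differ only in an ending like _2 or _b are one class to them, and where a whole thing is asked for, a point or a joint stands for the part that bears it (a point fixed in the world has none). Each returns a list of dicts, best first, with "score" (0 to 1); they miss things now and then, are a little off and sometimes report something else, mostly with a low value. They report only what shows in the picture. A call takes as long as a camera call. They do not tell look-alikes from the thing itself.
- spotter.find_in(thing, camera): "uv" ([column, row] in pixels, amid what is visible of it).
The state is a dict: "clock": time; "q": joint angles; "dq": joint speeds; "effort": joint torques, N m; "eef_pos": TCP position; "tool_rot": TCP orientation; "contact_force": force on the tool from outside, world axes, zero at the start; "ft_torque": the same for the moment, N m; "gripper_width": finger opening in mm; "finger_force": force on a finger pad.
Only numpy, scipy, OpenCV 4.12 (cv2) and the standard library are available. Lean on these libraries where they do the work, as an engineer would, in place of code of your own. Each camera call takes 0.05 s, during which the arm holds its last target. There are 200 camera calls.

## Working session

There is one attempt and no reset: what is moved stays moved. The work goes in short steps, Python scripts to look and compute and a tool call to move; the robot and the scene stay as the last step left them, time stands still between calls to the robot, and variables do not carry over. Pictures are saved under pics/ and viewed, at most 10 in all, crops included, and the job is handed in when it is done.

Besides the shell and the picture viewer there is one more tool, called by a JSON object that holds its "api" and its "payload". step_arm: Moves the arm, as the interface text tells. Its arguments: {"type":"object","properties":{"increments":{"type":"array","items":{"type":"array","items":{"type":"number"}}}},"required":["increments"]}

```bash
ls; mkdir -p pics
cat > h.py <<'E'
import numpy as np, cv2
from bench import ctrl, imaging, spotter
def cam(n, save=None):
    d=imaging.read_camera(n)
    if save: cv2.imwrite('pics/'+save, d['image'][:,:,::-1])
    return d
def Rot(d):
    a=np.array(d['attitude'],float)
    if a.shape==(3,3): return a
    from scipy.spatial.transform import Rotation as R
    return R.from_euler('xyz',a).as_matrix()
def ray(d,uv):
    p=cv2.undistortPoints(np.array([[uv]],float),np.array(d['camera_matrix']),np.array(d['dist']))[0,0]
    return np.array([p[0],p[1],1.])
def at_z(d,uv,z):   # intersect with plane z
    r=Rot(d)@ray(d,uv); e=np.array(d['eye'],float)
    return e+r*(z-e[2])/r[2]
def at_depth(d,uv):
    u,v=[int(round(x)) for x in uv]
    p=d['depth'][max(v-2,0):v+3,max(u-2,0):u+3]; p=p[p>0]
    return np.array(d['eye'])+Rot(d)@ray(d,uv)*np.median(p) if p.size else None
def cloud(d):
    v,u=np.nonzero(d['depth']>0)
    p=cv2.undistortPoints(np.stack([u,v],1).astype(float)[:,None],np.array(d['camera_matrix']),np.array(d['dist']))[:,0]
    z=d['depth'][v,u][:,None]
    return np.array(d['eye'])+(np.c_[p,np.ones(len(p))]*z)@Rot(d).T, d['image'][v,u], np.stack([u,v],1)
E
python3 - <<'E'
from h import *
np.set_printoptions(precision=1,suppress=True)
o=ctrl.get_obs(); print(o)
for c in ['top','scene']:
    d=cam(c,c+'1.png'); print(c,d['eye'],d['attitude'],np.array(d['camera_matrix']).round(0).tolist(),d['dist'])
    for n in ['cocoa_jar','cinnamon_jar','carousel_stand','sugar_jar','cup_a','carousel_knob','service_bell','demitasse_1','shot_glass']:
        for f in spotter.find_in(n,c)[:4]:
            print(n,np.array(f['uv']),round(f['score'],2),at_depth(d,f['uv']))
E
```

```text
pics
{'clock': 0.0, 'q': array([ 1.1,  0.6, -0. ,  1.4,  0. ,  1.1, -0. ]), 'dq': array([-0., -0.,  0., -0.,  0.,  0.,  0.]), 'effort': array([ -0. , -45.9,   0.2, -16.6,  -0.1,   0. ,   0. ]), 'eef_pos': array([ 273.5, -588.8,  217.5]), 'tool_rot': array([-3.1,  0. ,  0.4]), 'contact_force': array([-0.3,  0.3,  0.1]), 'ft_torque': array([0. , 0. , 0.1]), 'finger_force': 0.0, 'gripper_width': 93.32995511331576}
top [ 198.1  -45.8 1445.7] [-2.9  0.  -1.6] [[381.0, 0.0, 318.0], [0.0, 381.0, 199.0], [0.0, 0.0, 1.0]] [-0.1  0.   0.   0.   0. ]
cocoa_jar [332.5 232.4] 0.65 [353.6 -95.6 107.4]
cocoa_jar [360.9 230.5] 0.58 [ 359.7 -196.   107.3]
cocoa_jar [333.2 169.1] 0.58 [ 586.7 -101.3  101.6]
cocoa_jar [344.4 212.4] 0.49 [ 424.7 -138.8  107.8]
cinnamon_jar [380.8 230. ] 0.6 [ 362.8 -269.    92.3]
carousel_stand [217.6 230.1] 0.59 [371.4 329.2  41.6]
carousel_stand [398.4 246.7] 0.29 [ 308.5 -345.2   17.7]
sugar_jar [213. 211.] 0.91 [425.9 321.4 143.2]
cup_a [215.7 226.9] 0.75 [379.  327.8  74.8]
carousel_knob [208.8 220.2] 0.38 [394.3 336.1 137.9]
service_bell [410.1 232.3] 0.54 [ 359.5
[... 227 characters left out ...]
 [-0.1  0.   0.   0.   0. ]
cocoa_jar [345.7 225.3] 0.85 [ 414.5 -145.9  102.8]
cocoa_jar [352.2 249.5] 0.69 [ 352.7 -212.2   95.5]
cocoa_jar [324.6 245.7] 0.68 [ 343.1 -118.7   56.2]
cocoa_jar [369.1 193.8] 0.57 [ 592.8 -117.4   84.1]
cinnamon_jar [375.4 268.4] 0.6 [ 354.4 -292.8   66.4]
sugar_jar [233.8 163.3] 0.54 [408.4 326.9 125. ]
cup_a [226.9 176.1] 0.98 [389.5 356.6  64.3]
cup_a [405.9 293.3] 0.63 [ 347.3 -400.2   42.5]
carousel_knob [407.3 294.6] 0.2 [ 346.9 -405.2   40.9]
service_bell [408.  292.7] 0.89 [ 351.9 -404.2   43.4]
service_bell [222.4 179.8] 0.18 [388.7 387.9  31.3]
demitasse_1 [432.3 287.3] 0.78 [ 430.8 -445.8   12.6]
shot_glass [376.4 291.2] 0.56 [ 316.6 -323.6   23.3]
```

Run:
```python
import cv2
t=cv2.imread('pics/top1.png'); s=cv2.imread('pics/scene1.png')
a=cv2.resize(t[150:280,180:440],(780,390),interpolation=cv2.INTER_CUBIC)
cv2.imwrite('pics/tc.png',a)
b=cv2.resize(s[130:330,200:460],(780,600),interpolation=cv2.INTER_CUBIC)
cv2.imwrite('pics/sc.png',b)
```

```text
(no output)
```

View pics/tc.png

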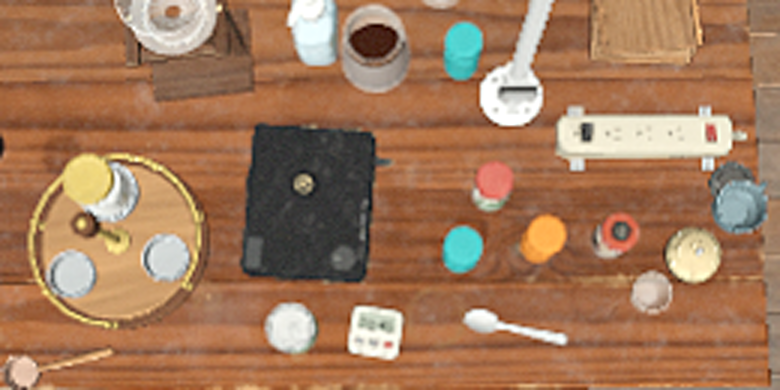

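View pics/sc.png

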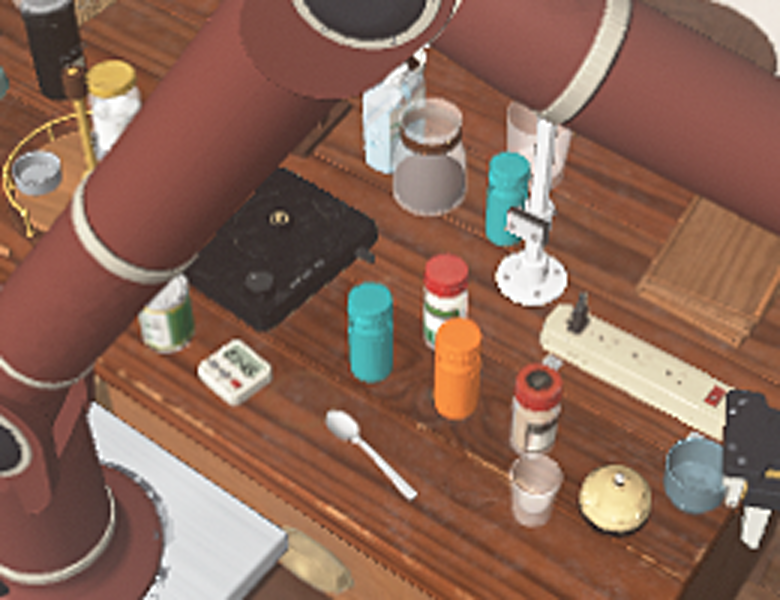

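The top crop shows the real cocoa jar (red cap) at crop (493,187) and the cinnamon jar at (617,235). The carousel is at lower left, with two empty cups at (72,272) and (166,257). The rail's opening seems to be at its lower right. The scene crop confirms which jars are which, and a white stand rises behind the cocoa jar.

Run:
```python
from h import *
from scipy.optimize import least_squares
np.set_printoptions(precision=1,suppress=True)
d=cam('top'); P,C,U=cloud(d); hsv=cv2.cvtColor(C[None],cv2.COLOR_RGB2HSV)[0].astype(int)
print('attitude',np.array(d['attitude']))
def near(c,r): return np.hypot(P[:,0]-c[0],P[:,1]-c[1])<r
def circ(p,r=None):
    f=lambda q:np.hypot(p[:,0]-q[0],p[:,1]-q[1])-(r if r else q[2])
    s=least_squares(f,np.r_[p.mean(0)[:2],r or 20],loss='soft_l1'); return s.x,np.sqrt(np.mean(s.fun**2)),len(p)
red=((hsv[:,0]<8)|(hsv[:,0]>172))&(hsv[:,1]>110)&(hsv[:,2]>100)
for n,c,zt in [('coc',(425,-139),108),('cin',(363,-269),98)]:
    m=near(c,32)&(P[:,2]>zt-8); p=P[m]
    print(n,p.mean(0),p.min(0),p.max(0),len(p),'midUV',U[m].mean(0),at_z(d,U[m].mean(0),zt))
    m=near(c,50)&(P[:,2]>zt-40)&red; print('  red uv',U[m].min(0),U[m].max(0),at_z(d,(U[m&(P[:,2]>zt-8)].mean(0)),zt))
# tall things near cocoa
m=(P[:,0]>440)&(P[:,0]<640)&(abs(P[:,1]+150)<120)&(P[:,2]>130)
q=P[m]; print('tall',len(q)); print(q[np.argsort(q[:,0])][::max(1,len(q)//12)])
# carousel
m=near((385,330),130)
y=m&(hsv[:,0]>18)&(hsv[:,0]<32)&(hsv[:,1]>130)&(P[:,2]>38)&(P[:,2]<60)&(~near((385,330),85))
x,e,n=circ(P[y],102);print('rail',x,e,n,P[y][:,2].mean())
a=np.degrees(np.arctan2(P[y][:,1]-x[1],P[y][:,0]-x[0]))%360
print(np.histogram(a,36,(0,360))[0])
k=m&(P[:,2]>180);print('knob',P[k].mean(0),k.sum())
k=m&(P[:,2]>135)&(P[:,2]<150)&(hsv[:,1]>120);print('sugar',P[k].mean(0),k.sum())
k=m&(P[:,2]>24)&(P[:,2]<38)&(hsv[:,1]<60)
for c in [(204,240.7),(235.3,235.7)]: print('cup',at_z(d,c,48), at_z(d,c,33))
for z in (24,30): pass
t=m&(P[:,2]>22)&(P[:,2]<36); print(P[t].min(0),P[t].max(0))
```

```text
attitude [-2.9  0.  -1.6]
coc [ 433.9 -137.4  107.6] [ 412.9 -159.5  100.3] [ 455.2 -116.1  115.4] 120 midUV [344.  209.9] [ 433.8 -137.4  108. ]
  red uv [338 204] [350 215] [ 434.1 -137.9  108. ]
cin [ 370.2 -282.7   98.9] [ 351.2 -297.8   90.9] [ 390.7 -265.6  105.2] 93 midUV [384.9 227.7] [ 370.3 -282.9   98. ]
  red uv [381 222] [392 233] [ 372.1 -287.2   98. ]
tall 2521
[[ 530.8 -155.4  943.2]
 [ 535.3 -179.3  931.4]
 [ 537.6 -163.8  955.7]
 [ 544.9 -147.2  536.8]
 [ 548.6 -189.9  955. ]
 [ 553.8 -167.5  854.9]
 [ 554.5 -171.7 1010. ]
 [ 555.2 -167.6  964.4]
 [ 555.7 -161.6  232.6]
 [ 556.4 -175.7  534.6]
 [ 557.8 -163.4  630.6]
 [ 560.4 -159.1  141.7]
 [ 579.1 -161.4  532.4]]
rail [373.6 325.9 102. ] 2.176677809334405 28 50.59702137904184
[1 0 0 0 1 0 0 2 0 1 3 2 4 4 0 1 1 1 0 0 0 0 0 2 2 0 0 0 2 0 0 0 0 1 0 0]
knob [374.6 325.9 190.2] 58
sugar [429.4 336.6 142.9] 110
cup [331.3 376.5  48. ] [332.8 381.1  33. ]
cup [349.7 260.6  48. ] [351.3 263.9  33. ]
[269.  223.1  22. ] [474.1 426.6  36. ]
```

```bash
cat >> h.py <<'E'
from scipy.spatial.transform import Rotation as R
def go(x,y,z,yawdeg,p=None,yaw0=None):
    """total shift in tool axes (units of 25mm) at the present yaw and at the target yaw; turn about tool z in units of 5deg"""
    o=ctrl.get_obs(); p=np.array(o['eef_pos']) if p is None else np.array(p)
    T=R.from_euler('xyz',o['tool_rot']); 
    Rg=R.from_euler('xyz',[np.pi,0,np.radians(yawdeg)])
    rv=np.degrees((T.inv()*Rg).as_rotvec())/5
    D=np.array([x,y,z])-p
    f=lambda v:np.array2string(v,precision=3,suppress_small=True)
    print('pos',f(p),'rpy',f(np.degrees(o['tool_rot'])),'t',round(o['clock'],2),'w',round(o['gripper_width'],1))
    print('shift now-axes',f(T.inv().apply(D)/25),'goal-axes',f(Rg.inv().apply(D)/25),'turn',f(rv))
E
python3 - <<'E'
from h import *
go(434,-137.5,215,0)
# rail polar unwrap
d=cam('top'); c=np.array([374.3,326])
A=np.array(d['attitude']);Rm=Rot(d)
th=np.radians(np.arange(0,360,1)); rr=np.arange(90,116,1.)
def unw(d,z,name):
    T,Q=np.meshgrid(th,rr); X=np.stack([c[0]+Q*np.cos(T),c[1]+Q*np.sin(T),np.full(T.shape,z)],-1).reshape(-1,3)
    Rm=Rot(d); rv=cv2.Rodrigues(Rm.T)[0]; tv=-Rm.T@np.array(d['eye'])
    uv=cv2.projectPoints(X,rv,tv,np.array(d['camera_matrix']),np.array(d['dist']))[0].reshape(T.shape+(2,)).astype(np.float32)
    return cv2.remap(d['image'],uv[...,0],uv[...,1],cv2.INTER_LINEAR)
W=unw(d,48,''); h=cv2.cvtColor(W,cv2.COLOR_RGB2HSV).astype(int)
sat=(h[...,1]*h[...,2]/255)
g=((W[...,0].astype(int)-W[...,2])).max(0)
print(g.reshape(-1,5).mean(1).astype(int).reshape(-1,12))
print(W[8:20].max(0).sum(1).reshape(-1,5).mean(1).astype(int).reshape(-1,12))
E
```

```text
pos [ 273.816 -589.487  218.628] rpy [-179.997   -0.004   24.916] t 1.05 w 92.9
shift now-axes [ 13.428 -13.697   0.147] goal-axes [  6.407 -18.079   0.145] turn [-0.001 -0.001  4.983]
[[114 108 114 115 113 113 114 113 109 110 109 106]
 [105 106 106 106 109 103 106 108 102 108 106 109]
 [115 115 115 110 108 109 110 108 107 110 110 107]
 [108 108 105 101 100 100  97  96  98 100 101 107]
 [111 111 109 112 107 110 107 101 103 110 108 105]
 [107 109 109 109 108 105 109 107 109 110 103 110]]
[[576 495 555 614 616 610 600 588 567 545 574 523]
 [531 532 523 527 548 519 521 514 473 525 515 530]
 [545 560 560 527 518 552 572 567 558 543 583 530]
 [447 435 519 467 489 512 475 469 484 494 482 523]
 [544 539 524 567 522 562 553 496 503 564 549 531]
 [544 546 519 584 537 555 599 560 536 631 564 583]]
```

{"api": "step_arm", "payload": {"increments": [[0,-1,0,0,0,1,93],[0,-1,0,0,0,1,93],[0,-1,0,0,0,1,93],[0,-1,0,0,0,1,93],[0,-1,0,0,0,1,93],[0.5,-1,0,0,0,0,93],[0.5,-1,0,0,0,0,93],[0.5,-1,0,0,0,0,93]]}}

```text
clock: 1.77
eef_pos: [279.7, -393.7, 219.0]
tool_rot: [3.141, -0.001, -0.002]
contact_force: [1.3, -0.4, 0.2]
gripper_width: 92.8
finger_force: 0.0
```

{"api": "step_arm", "payload": {"increments": [[0.5,-1,0,0,0,0,93],[0.5,-1,0,0,0,0,93],[0.5,-1,0,0,0,0,93],[0.5,-1,0,0,0,0,93],[0.5,-1,0,0,0,0,93],[0.5,-1,0,0,0,0,93],[0.5,-1,0,0,0,0,93],[0,0,0,0,0,0,93]]}}

```text
clock: 2.43
eef_pos: [370.1, -214.3, 219.0]
tool_rot: [-3.139, -0.002, 0.009]
contact_force: [0.1, -0.7, 0.1]
gripper_width: 93.2
finger_force: 0.0
```

Run:
```python
from h import *
go(434,-137.5,215,0)
d=cam('wrist','w1.png'); print(d['eye'],d['attitude'])
for f in spotter.find_in('cocoa_jar','wrist')[:4]: print(f,at_z(d,f['uv'],108),at_depth(d,f['uv']))
P,C,U=cloud(d); m=(np.hypot(P[:,0]-434,P[:,1]+137.5)<40)&(abs(P[:,2]-108)<6)
print(m.sum(), P[m].min(0),P[m].max(0),P[m].mean(0))
```

```text
pos [ 370.133 -214.307  218.952] rpy [-179.838   -0.12     0.489] t 2.43 w 93.2
shift now-axes [ 2.581 -3.05   0.172] goal-axes [ 2.555 -3.072  0.158] turn [-0.032 -0.024  0.098]
[ 452.35143199 -213.45763001  385.8404734 ] [ 2.84802347e+00  2.65643774e-03 -1.56247560e+00]
{'uv': [213.9, 202.6], 'score': 0.92} [ 369.09067236 -112.52164246  108.        ] [ 369.09741886 -112.52982116  108.02251302]
{'uv': [306.5, 193.0], 'score': 0.77} [ 379.50351877 -202.48586184  108.        ] [ 379.69636577 -202.51490691  108.73551459]
{'uv': [243.4, 130.8], 'score': 0.71} [ 437.16444969 -145.50413079  108.        ] [ 437.19400661 -145.63638195  108.54073338]
1906 [ 416.0345463  -160.92292425  102.13084019] [ 459.5266755  -117.58690818  110.67651965] [ 438.38170977 -139.86461439  108.20871044]
```

View pics/w1.png

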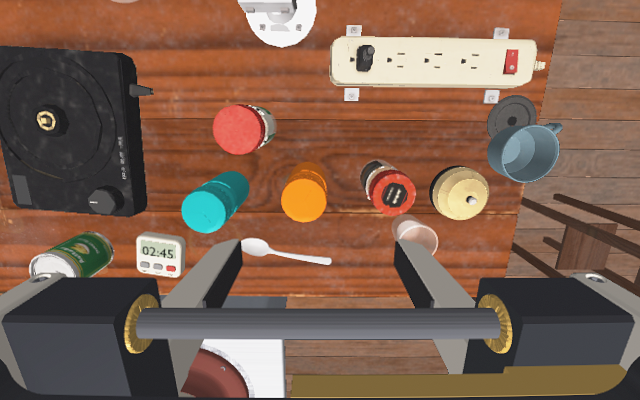

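The wrist view shows the cocoa cap at (239,129) and the cinnamon cap with its black shaker inset at (392,192). The turquoise and orange look-alikes are at (200,207) and (304,197).

{"api": "step_arm", "payload": {"increments": [[0.67,-0.75,0.4,0,0,0.1,80],[0.67,-0.75,0.4,0,0,0,80],[0.67,-0.75,0.4,0,0,0,80],[0.67,-0.75,0.4,0,0,0,80],[0,0,0.4,0,0,0,80],[0,0,0,0,0,0,80],[0,0,0,0,0,0,80]]}}

```text
clock: 3.12
eef_pos: [434.0, -146.9, 168.4]
tool_rot: [3.141, 0.002, -0.013]
contact_force: [-0.2, -1.3, -0.1]
gripper_width: 79.9
finger_force: 0.0
```

```bash
cat >> h.py <<'E'
def capfit(d,c,zt,r,tol=6):
    """centre of a round top at height zt by a circle fit through the boundary of its points"""
    P,C,U=cloud(d); m=(np.hypot(P[:,0]-c[0],P[:,1]-c[1])<r*2)&(abs(P[:,2]-zt)<tol)
    if m.sum()<30: print('few',m.sum()); return
    p=P[m][:,:2].astype(np.float32); (q,rad)=cv2.minEnclosingCircle(p)
    print('cap n',m.sum(),'z',round(float(np.median(P[m][:,2])),1),'mid',((p.min(0)+p.max(0))/2).round(1),'mean',p.mean(0).round(1),'mec',np.round(q,1),round(rad,1))
E
python3 - <<'E'
from h import *
d=cam('wrist','w2.png')
capfit(d,(437,-139),108,22,4); capfit(d,(372,-284),98,22,4)
go(437,-139,84,0)
d=cam('top'); capfit(d,(435,-139),108,22,4);
E
```

```text
cap n 2249 z 108.3 mid [ 438.  -138.8] mean [ 438.9 -138.9] mec [ 438.  -138.6] 22.1
cap n 1118 z 99.0 mid [ 381.2 -288.7] mean [ 384.9 -286.6] mec [ 377.4 -288.5] 21.8
pos [ 434.174 -147.216  168.874] rpy [179.946   0.029  -0.773] t 3.17 w 80.2
shift now-axes [ 0.11  -0.333  3.395] goal-axes [ 0.113 -0.329  3.395] turn [ 0.011  0.006 -0.155]
few 0
```

View pics/w2.png

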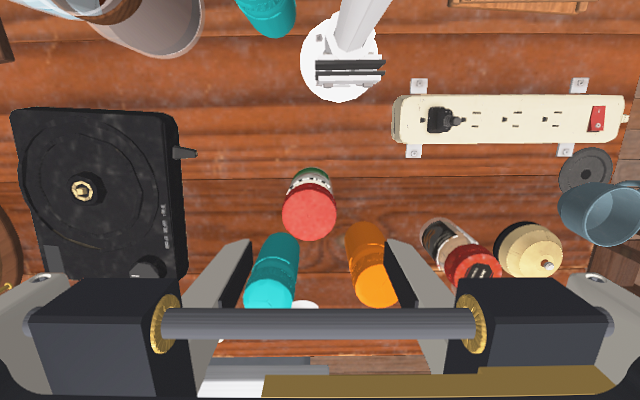

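The cocoa cap is at (309,212) in this view, between the fingertips once lowered. The fingers clear both the turquoise and the orange jar.

{"api": "step_arm", "payload": {"increments": [[0.14,-0.33,0,0,0,-0.15,80],[0,0,0.6,0,0,0,80],[0,0,0.6,0,0,0,80],[0,0,0.6,0,0,0,80],[0,0,0.6,0,0,0,80],[0,0,0.6,0,0,0,80],[0,0,0.3,0,0,0,80],[0,0,0,0,0,0,80]]}}

```text
clock: 3.88
eef_pos: [437.7, -136.9, 85.3]
tool_rot: [-3.141, 0.002, 0.003]
contact_force: [-1.0, -0.2, 0.1]
gripper_width: 79.8
finger_force: 0.0
```

Run:
```python
from h import *
go(437.5,-139,82,0)
```

```text
pos [ 437.698 -136.938   85.33 ] rpy [-179.959    0.13     0.157] t 3.88 w 79.8
shift now-axes [-0.008  0.083  0.133] goal-axes [-0.008  0.082  0.133] turn [-0.008  0.026  0.031]
```

{"api": "step_arm", "payload": {"increments": [[0,0.08,0.12,0,0,0,80],[0,0,0,0,0,0,30],[0,0,0,0,0,0,30],[0,0,0,0,0,0,30],[0,0,0,0,0,0,30],[0,0,0,0,0,0,30],[0,0,0,0,0,0,30],[0,0,0,0,0,0,30]]}}

```text
clock: 4.55
eef_pos: [438.6, -139.1, 83.4]
tool_rot: [3.142, -0.0, 0.003]
contact_force: [-0.3, 0.3, 1.1]
gripper_width: 44.0
finger_force: 30.0
```

{"api": "step_arm", "payload": {"increments": [[0,0,-0.3,0,0,0,30],[0,0,-0.7,0,0,0,30],[0,0,-1,0,0,0,30],[0,0,-1,0,0,0,30],[0,0,-1,0,0,0,30],[0,0,-1,0,0,0,30],[0,0,-1,0,0,0,30],[0,0,0,0,0,0,30]]}}

```text
clock: 5.22
eef_pos: [441.2, -139.9, 238.0]
tool_rot: [3.139, -0.01, 0.003]
contact_force: [1.0, -0.5, -0.8]
gripper_width: 44.5
finger_force: 30.0
```

Run:
```python
from h import *
print(ctrl.get_obs()['finger_force'])
go(330,290,260,0)
d=cam('wrist')
z=ctrl.get_obs()['eef_pos']; 
capfit(d,z[:2],z[2]+26,22,8)
```

```text
29.99980241060257
pos [ 441.162 -139.882  238.026] rpy [179.849  -0.569   0.158] t 5.22 w 44.5
shift now-axes [ -4.39  -17.205  -0.968] goal-axes [ -4.446 -17.195  -0.879] turn [ 0.03  -0.114  0.031]
cap n 6004 z 263.0 mid [ 441. -139.] mean [ 444.1 -139. ] mec [ 450.3 -139. ] 37.5
```

```bash
cat >> h.py <<'E'
def rows(x,y,z,yaw,n):
    """split a straight way with an even turn into n rows"""
    o=ctrl.get_obs(); p=np.array(o['eef_pos']); y0=np.degrees(o['tool_rot'][2]); dy=(yaw-y0+180)%360-180
    D=(np.array([x,y,z])-p)/25/n
    for i in range(n):
        T=R.from_euler('xyz',[np.pi,0,np.radians(y0+dy*i/n)])
        print(np.r_[T.inv().apply(D),-dy/5/n].round(2).tolist())
E
python3 - <<'E'
from h import *
rows(349,256,290,70,16)
E
```

```text
[-0.22, -0.99, -0.14, -0.87]
[-0.15, -1.0, -0.14, -0.87]
[-0.07, -1.01, -0.14, -0.87]
[0.01, -1.01, -0.14, -0.87]
[0.08, -1.01, -0.14, -0.87]
[0.16, -1.0, -0.14, -0.87]
[0.24, -0.99, -0.14, -0.87]
[0.31, -0.97, -0.14, -0.87]
[0.38, -0.94, -0.14, -0.87]
[0.45, -0.91, -0.14, -0.87]
[0.52, -0.87, -0.14, -0.87]
[0.59, -0.83, -0.14, -0.87]
[0.65, -0.78, -0.14, -0.87]
[0.7, -0.73, -0.14, -0.87]
[0.76, -0.67, -0.14, -0.87]
[0.81, -0.61, -0.14, -0.87]
```

{"api": "step_arm", "payload": {"increments": [[-0.2,-0.7,-0.4,0,0,-0.6,30],[-0.15,-1,-0.4,0,0,-0.9,30],[-0.1,-1,-0.4,0,0,-0.9,30],[0,-1,-0.4,0,0,-0.9,30],[0.1,-1,-0.3,0,0,-0.9,30],[0.15,-1,-0.2,0,0,-0.9,30],[0.25,-1,0,0,0,-0.9,30],[0.3,-1,0,0,0,-0.9,30]]}}

```text
clock: 5.93
eef_pos: [394.4, 52.9, 284.8]
tool_rot: [-3.141, 0.002, 0.609]
contact_force: [1.0, 0.1, -1.1]
gripper_width: 44.0
finger_force: 30.0
```

{"api": "step_arm", "payload": {"increments": [[0.4,-0.95,0,0,0,-0.9,30],[0.45,-0.9,0,0,0,-0.9,30],[0.5,-0.9,0,0,0,-0.9,30],[0.6,-0.85,0,0,0,-0.9,30],[0.65,-0.8,0,0,0,-0.9,30],[0.7,-0.75,0,0,0,-0.9,30],[0.75,-0.65,0,0,0,-0.9,30],[0.5,-0.4,0,0,0,-0.5,30]]}}

```text
clock: 6.6
eef_pos: [348.8, 243.5, 284.5]
tool_rot: [-3.139, 0.001, 1.205]
contact_force: [-0.7, 1.2, -0.6]
gripper_width: 44.1
finger_force: 30.0
```

{"api": "step_arm", "payload": {"increments": [[0.2,-0.2,0,0,0,0,30],[0,0,0,0,0,0,30],[0,0,0,0,0,0,30]]}}

```text
clock: 6.85
eef_pos: [347.6, 246.9, 284.9]
tool_rot: [-3.141, 0.002, 1.197]
contact_force: [-0.5, 0.1, -1.0]
gripper_width: 44.1
finger_force: 30.0
```

Run:
```python
from h import *
np.set_printoptions(precision=1,suppress=True)
go(349,256,290,70)
d=cam('wrist','w3.png'); print(d['eye'])
for n in ['cup_a','carousel_knob','sugar_jar']:
    for f in spotter.find_in(n,'wrist')[:3]: print(n,f,at_depth(d,f['uv']))
capfit(d,(374,326),190,14,6); capfit(d,(429,337),143,31,4)
```

```text
pos [347.647 246.851 284.875] rpy [-179.958    0.135   68.588] t 6.85 w 44.1
shift now-axes [ 0.36  -0.083 -0.206] goal-axes [ 0.362 -0.074 -0.205] turn [-0.009  0.027 -0.282]
[378.8 323.6 451.4]
cup_a {'uv': [316.8, 103.7], 'score': 0.73} [380.3 330.4 190.6]
carousel_knob {'uv': [311.6, 107.9], 'score': 0.9} [375.1 328.8 193.2]
sugar_jar {'uv': [365.9, 78.4], 'score': 0.83} [432.7 335.9 143.8]
cap n 880 z 190.6 mid [375.2 327.2] mean [375.2 327.3] mec [375.1 327.2] 13.9
cap n 3079 z 143.6 mid [433.8 337.5] mean [433.9 338. ] mec [434.  337.5] 29.4
```

View pics/w3.png

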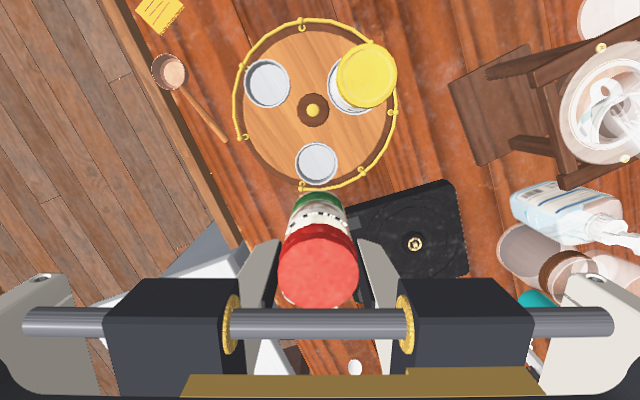

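The wrist view shows the whole carousel: knob (313,109), empty cups (267,84) and (317,162), and rail ends at (239,137) and about (301,188). The opening therefore faces lower left in this picture. The cocoa jar hangs straight in the fingers.

Run:
```python
from h import *
np.set_printoptions(precision=1,suppress=True)
d=cam('wrist'); ax=np.array([375.2,327.2])
def pol(p): v=p[:2]-ax; return p, np.hypot(*v), np.degrees(np.arctan2(v[1],v[0]))%360
for n,uv,z in [('end1',(239,137),48),('end2',(301,188),48),('cup1',(267,84),52),('cup2',(317,162),52)]: print(n,*pol(at_z(d,uv,z)))
P,C,U=cloud(d); hsv=cv2.cvtColor(C[None],cv2.COLOR_RGB2HSV)[0].astype(int)
r=np.hypot(*(P[:,:2]-ax).T); th=np.degrees(np.arctan2(P[:,1]-ax[1],P[:,0]-ax[0]))%360
m=(r>97)&(r<112)&(P[:,2]>40)&(P[:,2]<60); h,_=np.histogram(th[m],72,(0,360)); print('rail hist',h)
mm=m&(th>90)&(th<300); s=np.sort(th[mm]); g=np.diff(s); i=g.argmax(); print('gap',s[i],s[i+1],'mid',(s[i]+s[i+1])/2)
q=P[m]; A=np.c_[2*q[:,:2],np.ones(len(q))]; x=np.linalg.lstsq(A,(q[:,:2]**2).sum(1),rcond=None)[0]; print('rail centre',x[:2],np.sqrt(x[2]+x[0]**2+x[1]**2))
for a in (130,250):
    c=ax+68*np.array([np.cos(np.radians(a)),np.sin(np.radians(a))])
    m=(np.hypot(*(P[:,:2]-c).T)<36)&(P[:,2]>46)&(P[:,2]<58)&(hsv[:,1]<90)
    if m.sum()>20:
        q=P[m]; A=np.c_[2*q[:,:2],np.ones(len(q))]; x=np.linalg.lstsq(A,(q[:,:2]**2).sum(1),rcond=None)[0]
        print('cup',a,m.sum(),*pol(x[:2]),'R',np.sqrt(x[2]+x[0]**2+x[1]**2), q[:,2].mean())
    m=(np.hypot(*(P[:,:2]-c).T)<32)&(P[:,2]>28)&(P[:,2]<40)&(hsv[:,1]<60); p=P[m][:,:2].astype(np.float32); print('floor',m.sum(),*pol(np.array(cv2.minEnclosingCircle(p)[0])),P[m][:,2].mean())
```

```text
end1 [271.2 333.1  48. ] 104.15486981202565 176.75732222476816
end2 [321.1 238.8  48. ] 103.6972581571178 238.5274352975464
cup1 [333.1 378.7  52. ] 66.54357126583562 129.23030289881558
cup2 [355.3 264.9  52. ] 65.44350377242334 252.26671602555513
rail hist [ 0  0  0  0  0 28 34 33 36 35 35 34 39 35 35 53 34 36 35 33 34 32 32 35
 32 42 31 29 31 29 29 27 27 27 27 33  0  0  0  0  0  0  0  0  0  0  0 29
 21 11  6 17 23 24 24 23 22 35 25 23 26 25 26 25 26 28 27 41 30 29 24  2]
gap 179.89917094815 235.53996750972482 mid 207.71956922893742
rail centre [375.6 327.1] 103.39112009149783
cup 130 429 [331.8 379. ] 67.54039537447134 129.9671054255851 R 26.694591361729255 51.53119620816602
floor 1272 [329.6 381.1] 70.5844168854996 130.23123844819776 33.7209352267187
cup 250 360 [351.8 263.3] 68.07063870130553 249.9063184194069 R 26.912284840344242 51.80030634908694
floor 1044 [355.7 262.8] 67.26567278683439 253.19188583282934 33.96197887731925
```

{"api": "step_arm", "payload": {"increments": [[0.35,-0.03,0,0,0,-0.28,30],[0.35,-0.03,0.4,0,0,0,30],[0,0,0.9,0,0,0,30],[0,0,0.9,0,0,0,30],[0,0,0.9,0,0,0,30],[0,0,0.9,0,0,0,30],[0,0,0.8,0,0,0,30],[0,0,0.5,0,0,0,30]]}}

```text
clock: 7.77
eef_pos: [352.3, 264.8, 151.4]
tool_rot: [-3.14, 0.002, 1.223]
contact_force: [-0.7, -0.1, -0.3]
gripper_width: 43.9
finger_force: 30.0
```

{"api": "step_arm", "payload": {"increments": [[0,0,0,0,0,0,30],[0,0,0,0,0,0,30]]}}

```text
clock: 7.93
eef_pos: [352.8, 265.3, 153.0]
tool_rot: [-3.141, 0.0, 1.223]
contact_force: [0.7, 1.1, -0.5]
gripper_width: 44.5
finger_force: 30.0
```

Run:
```python
from h import *
go(352.2,263.8,116,70)
d=cam('wrist','w4.png')
z=ctrl.get_obs()['eef_pos']; P,C,U=cloud(d); m=(np.hypot(P[:,0]-z[0],P[:,1]-z[1])<45)&(P[:,2]>z[2]+21)&(P[:,2]<z[2]+29)
h=cv2.cvtColor(C[None],cv2.COLOR_RGB2HSV)[0].astype(int); m&=((h[:,0]<8)|(h[:,0]>172))&(h[:,1]>110)
q=R.from_euler('xyz',ctrl.get_obs()['tool_rot']).inv().apply(P[m]-z); print(m.sum(),q.min(0).round(1),q.max(0).round(1))
```

```text
pos [352.774 265.348 152.996] rpy [-179.957    0.017   70.093] t 7.93 w 44.5
shift now-axes [-0.066  0.001  1.48 ] goal-axes [-0.066 -0.     1.48 ] turn [-0.009  0.004  0.019]
4691 [-21.7 -21.7 -26.3] [ 21.   22.7 -21. ]
```

View pics/w4.png

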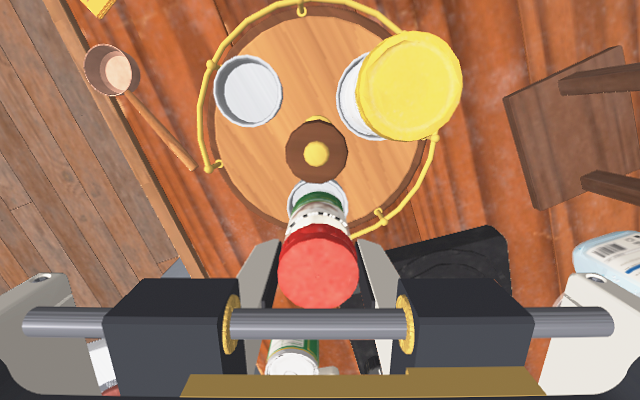

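The jar is centred in the fingers (about 0.3 mm off) and hangs over the cup at (318,198); the knob and the other cups are clear.

{"api": "step_arm", "payload": {"increments": [[-0.07,0,0,0,0,0,30],[0,0,0.3,0,0,0,30],[0,0,0.3,0,0,0,30],[0,0,0.3,0,0,0,30],[0,0,0.3,0,0,0,30],[0,0,0.15,0,0,0,30],[0,0,0,0,0,0,30],[0,0,0,0,0,0,30]]}}

```text
clock: 8.65
eef_pos: [351.9, 263.3, 119.1]
tool_rot: [-3.141, 0.001, 1.223]
contact_force: [-0.3, -0.3, -1.3]
gripper_width: 43.8
finger_force: 30.0
```

Run:
```python
from h import *
go(352.2,263.6,116,70); print(ctrl.get_obs()['contact_force'])
d=cam('wrist'); z=ctrl.get_obs()['eef_pos']; P,C,U=cloud(d); m=(np.hypot(P[:,0]-z[0],P[:,1]-z[1])<18)&(P[:,2]<z[2]+40)&(P[:,2]>z[2]+15); print(np.median(P[m][:,2])-108)
```

```text
pos [351.858 263.321 119.079] rpy [-179.969    0.032   70.078] t 8.65 w 43.8
shift now-axes [0.015 0.009 0.123] goal-axes [0.015 0.009 0.123] turn [-0.006  0.006  0.016]
[-0.26582154 -0.26188544 -1.27701685]
36.24466463349697
```

{"api": "step_arm", "payload": {"increments": [[0,0,0.06,0,0,0,30],[0,0,0.06,0,0,0,30],[0,0,0,0,0,0,30],[0,0,0,0,0,0,30]]}}

```text
clock: 9.03
eef_pos: [352.1, 263.3, 116.5]
tool_rot: [3.142, -0.0, 1.223]
contact_force: [0.1, 0.7, -0.4]
gripper_width: 44.6
finger_force: 30.0
```

{"api": "step_arm", "payload": {"increments": [[0,0,0.04,0,0,0,30],[0,0,0.03,0,0,0,30],[0,0,0,0,0,0,30],[0,0,0,0,0,0,30]]}}

```text
clock: 9.37
eef_pos: [352.5, 263.8, 116.3]
tool_rot: [3.14, -0.001, 1.223]
contact_force: [-1.2, -1.9, 12.9]
gripper_width: 43.8
finger_force: 30.0
```

Contact with the cup floor (13 N). Open gently, then rise.

{"api": "step_arm", "payload": {"increments": [[0,0,-0.03,0,0,0,30],[0,0,0,0,0,0,52],[0,0,0,0,0,0,60],[0,0,0,0,0,0,70],[0,0,0,0,0,0,75],[0,0,0,0,0,0,75],[0,0,0,0,0,0,75]]}}

```text
clock: 9.95
eef_pos: [352.0, 263.3, 115.3]
tool_rot: [-3.141, 0.0, 1.223]
contact_force: [-0.4, 0.0, -0.5]
gripper_width: 74.5
finger_force: 0.0
```

{"api": "step_arm", "payload": {"increments": [[0,0,-0.3,0,0,0,75],[0,0,-0.6,0,0,0,75],[0,0,-1,0,0,0,75],[0,0,-1,0,0,0,75],[0,0,-1,0,0,0,75],[0,0,-0.5,0,0,0,75]]}}

```text
clock: 10.45
eef_pos: [352.8, 264.4, 228.6]
tool_rot: [3.139, -0.004, 1.223]
contact_force: [0.2, 0.1, 0.9]
gripper_width: 75.1
finger_force: 0.0
```

Run:
```python
from h import *
d=cam('wrist','w5.png'); capfit(d,(352,263.5),141,22,5)
capfit(d,(375,327),190,14,6)
d=cam('top'); capfit(d,(374,-285),98,22,4)
rows(376,-288,215,-90,24)
go(376,-288,215,-90)
```

```text
cap n 1824 z 141.4 mid [353.1 262.2] mean [353.3 263.1] mec [353.1 262.1] 22.2
cap n 1311 z 190.6 mid [375.1 327.3] mean [375.2 327.5] mec [375.1 327.1] 13.9
cap n 97 z 98.6 mid [ 371.  -286.6] mean [ 371.7 -287.6] mec [ 372.2 -286.9] 21.9
[-0.85, 0.35, 0.02, 1.33]
[-0.81, 0.45, 0.02, 1.33]
[-0.75, 0.54, 0.02, 1.33]
[-0.68, 0.62, 0.02, 1.33]
[-0.6, 0.7, 0.02, 1.33]
[-0.52, 0.76, 0.02, 1.33]
[-0.43, 0.82, 0.02, 1.33]
[-0.33, 0.86, 0.02, 1.33]
[-0.23, 0.89, 0.02, 1.33]
[-0.12, 0.91, 0.02, 1.33]
[-0.02, 0.92, 0.02, 1.33]
[0.09, 0.92, 0.02, 1.33]
[0.2, 0.9, 0.02, 1.33]
[0.3, 0.87, 0.02, 1.33]
[0.4, 0.83, 0.02, 1.33]
[0.49, 0.78, 0.02, 1.33]
[0.58, 0.72, 0.02, 1.33]
[0.66, 0.64, 0.02, 1.33]
[0.73, 0.56, 0.02, 1.33]
[0.79, 0.47, 0.02, 1.33]
[0.84, 0.38, 0.02, 1.33]
[0.88, 0.28, 0.02, 1.33]
[0.9, 0.18, 0.02, 1.33]
[0.92, 0.07, 0.02, 1.33]
pos [353.156 264.478 227.959] rpy [179.802  -0.286  70.054] t 10.55 w 74.7
shift now-axes [-20.464   8.396   0.445] goal-axes [22.099 -0.914  0.518] turn [-0.07  -0.069 32.011]
```

{"api": "step_arm", "payload": {"increments": [[-0.6,0.3,0,0,0,-1,75],[-0.95,0.55,0,0,0,-1,75],[-0.95,0.55,0,0,0,-1,75],[-0.95,0.5,0,0,0,-1,75],[-0.95,0.4,0,0,0,0,75],[-0.95,0.4,0,0,0,0,75],[-0.95,0.4,0,0,0,0,75],[-0.95,0.4,0,0,0,0,75]]}}

```text
clock: 11.22
eef_pos: [420.6, 73.2, 224.5]
tool_rot: [-3.139, 0.0, 1.572]
contact_force: [-0.4, 0.3, 0.6]
gripper_width: 74.9
finger_force: 0.0
```

{"api": "step_arm", "payload": {"increments": [[-0.95,0.4,0,0,0,0,75],[-0.95,0.3,0,0,0,0,75],[-0.95,0.2,0,0,0,0,75],[-0.95,0,0,0,0,0,75],[-0.95,0,0,0,0,0,75],[-0.95,-0.2,0,0,0,0,75],[-0.95,-0.2,0,0,0,0,75],[-0.95,-0.2,0,0,0,0,75]]}}

```text
clock: 11.88
eef_pos: [427.6, -116.3, 224.3]
tool_rot: [-3.139, -0.001, 1.572]
contact_force: [-0.2, 0.5, 0.2]
gripper_width: 75.3
finger_force: 0.0
```

Run:
```python
from h import *
go(375.5,-288,165,90)
d=cam('wrist'); capfit(d,(375,-288),98,22,4)
```

```text
pos [ 427.624 -116.258  224.29 ] rpy [-179.861   -0.045   90.074] t 11.88 w 75.3
shift now-axes [-6.869 -2.088  2.371] goal-axes [-6.87  -2.085  2.372] turn [-0.028 -0.009  0.015]
cap n 332 z 99.2 mid [ 375.7 -300.8] mean [ 376.1 -298.9] mec [ 375.7 -294.5] 19.8
```

{"api": "step_arm", "payload": {"increments": [[-0.95,-0.3,0.3,0,0,0,75],[-0.95,-0.3,0.3,0,0,0,75],[-0.95,-0.3,0.3,0,0,0,75],[-0.95,-0.3,0.3,0,0,0,75],[-0.95,-0.3,0.3,0,0,0,75],[-0.95,-0.3,0.3,0,0,0,75],[-0.95,-0.3,0.3,0,0,0,75],[0,0,0,0,0,0,75]]}}

```text
clock: 12.6
eef_pos: [372.6, -286.0, 170.4]
tool_rot: [-3.136, -0.0, 1.563]
contact_force: [0.7, 0.3, -0.7]
gripper_width: 74.7
finger_force: 0.0
```

{"api": "step_arm", "payload": {"increments": [[0,0,0,0,0,0,75],[0,0,0,0,0,0,75]]}}

```text
clock: 12.77
eef_pos: [376.5, -280.4, 172.4]
tool_rot: [-3.141, -0.002, 1.573]
contact_force: [0.2, 0.0, 0.2]
gripper_width: 74.4
finger_force: 0.0
```

Run:
```python
from h import *
d=cam('wrist','w6.png'); capfit(d,(375,-288),98,22,4)
go(375.5,-288,73,90)
```

```text
cap n 1913 z 99.3 mid [ 375.5 -288.7] mean [ 375.8 -287.7] mec [ 375.8 -288.9] 21.8
pos [ 376.909 -280.14   172.703] rpy [-179.994   -0.07    90.181] t 12.82 w 74.9
shift now-axes [-0.319 -0.057  3.988] goal-axes [-0.314 -0.056  3.988] turn [-0.001 -0.014  0.036]
```

View pics/w6.png

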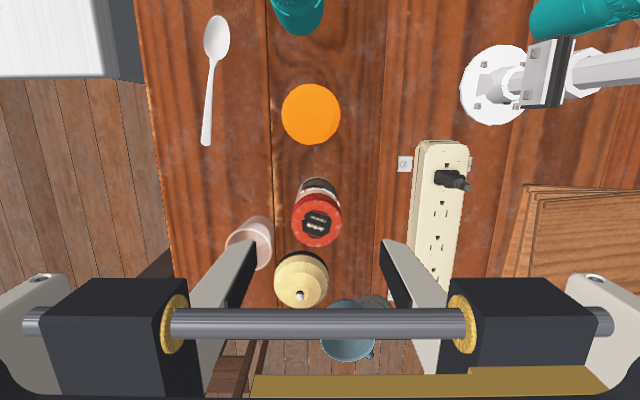

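The cinnamon cap is at (317,221), centred between the fingers. The shot glass (250,242) is lower than the fingertips will go.

{"api": "step_arm", "payload": {"increments": [[-0.34,-0.05,0.3,0,0,0,75],[0,0,0.7,0,0,0,75],[0,0,0.7,0,0,0,75],[0,0,0.7,0,0,0,75],[0,0,0.7,0,0,0,75],[0,0,0.5,0,0,0,75],[0,0,0.3,0,0,0,75],[0,0,0,0,0,0,75]]}}

```text
clock: 13.48
eef_pos: [374.7, -289.2, 74.0]
tool_rot: [-3.139, -0.002, 1.573]
contact_force: [0.2, 0.6, -0.1]
gripper_width: 75.0
finger_force: 0.0
```

Run:
```python
from h import *
go(375.6,-288.5,74,90)
```

```text
pos [ 374.696 -289.179   73.951] rpy [-179.861   -0.113   90.139] t 13.48 w 75.0
shift now-axes [ 0.027  0.036 -0.002] goal-axes [ 0.027  0.036 -0.002] turn [-0.028 -0.023  0.028]
```

{"api": "step_arm", "payload": {"increments": [[0.02,0.03,0,0,0,0,60],[0,0,0,0,0,0,30],[0,0,0,0,0,0,30],[0,0,0,0,0,0,30],[0,0,0,0,0,0,30],[0,0,0,0,0,0,30],[0,0,0,0,0,0,30]]}}

```text
clock: 14.07
eef_pos: [376.1, -289.9, 75.8]
tool_rot: [3.141, 0.001, 1.572]
contact_force: [-0.3, -0.8, 3.0]
gripper_width: 43.7
finger_force: 30.0
```

{"api": "step_arm", "payload": {"increments": [[0,0,-0.3,0,0,0,30],[0,0,-0.7,0,0,0,30],[0,0,-1,0,0,0,30],[0,0,-1,0,0,0,30],[0,0,-1,0,0,0,30],[0,0,-1,0,0,0,30],[0,0,-1,0,0,0,30],[0,0,-1,0,0,0,30]]}}

```text
clock: 14.73
eef_pos: [375.4, -289.1, 251.9]
tool_rot: [-3.141, -0.0, 1.572]
contact_force: [-0.2, -0.2, -0.7]
gripper_width: 43.8
finger_force: 30.0
```

```bash
cat >> h.py <<'E'
def held(d,zt):
    o=ctrl.get_obs(); z=o['eef_pos']; P,C,U=cloud(d)
    h=cv2.cvtColor(C[None],cv2.COLOR_RGB2HSV)[0].astype(int)
    m=(np.hypot(P[:,0]-z[0],P[:,1]-z[1])<45)&(abs(P[:,2]-z[2]-zt)<4)&((h[:,0]<8)|(h[:,0]>172))&(h[:,1]>110)
    q=R.from_euler('xyz',o['tool_rot']).inv().apply(P[m]-z); print('held',m.sum(),q.min(0).round(1),q.max(0).round(1),'medz',np.median(q[:,2]).round(1))
E
python3 - <<'E'
from h import *
held(cam('wrist'),24); print(ctrl.get_obs()['finger_force'])
go(450,0,260,90)
E
```

```text
held 69 [-12.3 -23.6 -20.9] [ 20.4  14.  -20. ] medz -20.3
29.99976485967636
pos [ 378.288 -290.67   256.597] rpy [179.567   0.324  90.073] t 14.78 w 43.7
shift now-axes [11.622  2.885 -0.18 ] goal-axes [11.627  2.868 -0.136] turn [0.087 0.065 0.015]
```

{"api": "step_arm", "payload": {"increments": [[0.6,0.2,-0.1,0,0,0,30],[0.95,0.25,-0.1,0,0,0,30],[0.95,0.25,-0.1,0,0,0,30],[0.95,0.25,-0.1,0,0,0,30],[0.95,0.25,-0.1,0,0,0,30],[0.95,0.25,-0.1,0,0,0,30],[0.95,0.25,-0.1,0,0,0,30],[0.95,0.25,-0.1,0,0,0,30]]}}

```text
clock: 15.45
eef_pos: [424.2, -107.0, 270.6]
tool_rot: [-3.141, -0.0, 1.572]
contact_force: [-0.2, -0.4, -0.8]
gripper_width: 43.6
finger_force: 30.0
```

{"api": "step_arm", "payload": {"increments": [[0.95,0.25,-0.1,0,0,0,30],[0.95,0.25,-0.1,0,0,0,30],[0.95,0.2,-0.1,0,0,0,30],[0.95,0.1,-0.1,0,0,0,30],[0.9,-0.28,0,0,0,-1,30],[0.92,-0.2,0,0,0,-1,30],[0.93,-0.12,0,0,0,-1,30],[0.94,-0.04,0,0,0,-1,30]]}}

```text
clock: 16.12
eef_pos: [415.3, 77.5, 280.4]
tool_rot: [-3.141, 0.0, 1.926]
contact_force: [0.1, 0.1, -1.4]
gripper_width: 43.6
finger_force: 30.0
```

Run:
```python
from h import *
go(331.7,379.3,290,130)
rows(331.7,379.3,290,130,13)
```

```text
pos [415.315  77.51  280.438] rpy [-179.969    0.01   110.328] t 16.12 w 43.6
shift now-axes [12.482  1.057 -0.385] goal-axes [11.397  5.197 -0.382] turn [-0.007  0.001 -3.934]
[0.96, 0.08, -0.03, -0.3]
[0.96, 0.11, -0.03, -0.3]
[0.95, 0.13, -0.03, -0.3]
[0.95, 0.16, -0.03, -0.3]
[0.95, 0.18, -0.03, -0.3]
[0.94, 0.21, -0.03, -0.3]
[0.94, 0.23, -0.03, -0.3]
[0.93, 0.26, -0.03, -0.3]
[0.92, 0.28, -0.03, -0.3]
[0.91, 0.31, -0.03, -0.3]
[0.91, 0.33, -0.03, -0.3]
[0.9, 0.35, -0.03, -0.3]
[0.89, 0.38, -0.03, -0.3]
```

{"api": "step_arm", "payload": {"increments": [[0.95,0.1,-0.05,0,0,-0.5,30],[0.95,0.15,-0.05,0,0,-0.5,30],[0.95,0.2,-0.05,0,0,-0.5,30],[0.95,0.2,-0.05,0,0,-0.5,30],[0.95,0.25,-0.05,0,0,-0.5,30],[0.95,0.25,-0.05,0,0,-0.5,30],[0.9,0.3,-0.05,0,0,-0.5,30],[0.5,0.15,0,0,0,-0.4,30]]}}

```text
clock: 16.78
eef_pos: [365.8, 254.7, 289.7]
tool_rot: [3.14, -0.001, 2.267]
contact_force: [-0.0, 0.1, -0.6]
gripper_width: 43.7
finger_force: 30.0
```

Run:
```python
from h import *
np.set_printoptions(precision=1,suppress=True)
d=cam('wrist','w7.png'); ax=np.array([375.3,327.2])
capfit(d,(433.8,337.5),143,31,4); capfit(d,(375,327),190,14,6); capfit(d,(353,262.5),141,22,4)
P,C,U=cloud(d); hsv=cv2.cvtColor(C[None],cv2.COLOR_RGB2HSV)[0].astype(int)
c=ax+68*np.array([np.cos(np.radians(130)),np.sin(np.radians(130))])
m=(np.hypot(*(P[:,:2]-c).T)<36)&(P[:,2]>46)&(P[:,2]<58)&(hsv[:,1]<90)
q=P[m]; A=np.c_[2*q[:,:2],np.ones(len(q))]; x=np.linalg.lstsq(A,(q[:,:2]**2).sum(1),rcond=None)[0]; v=x[:2]-ax
print('cup',m.sum(),x[:2],np.hypot(*v),np.degrees(np.arctan2(v[1],v[0])),'R',np.sqrt(x[2]+x[0]**2+x[1]**2))
z=ctrl.get_obs()['eef_pos']; m=(np.hypot(*(P[:,:2]-z[:2]).T)<15)&(P[:,2]<z[2]+40); print('captop rel',np.median(P[m][:,2])-z[2]); held(d,np.median(P[m][:,2])-z[2])
go(331.7,379.3,290,130)
```

```text
cap n 2351 z 143.7 mid [434.3 337.7] mean [433.  337.8] mec [434.1 337.2] 29.6
cap n 774 z 190.7 mid [374.9 326.8] mean [374.2 326.8] mec [375.1 326.7] 14.0
cap n 1102 z 141.4 mid [353. 262.] mean [350.7 264.3] mec [353.2 261.6] 22.2
cup 433 [331.1 378.8] 67.94420864806355 130.59661404353417 R 27.06550331659602
captop rel 23.72687469741038
held 3165 [-23.8 -20.8 -25.6] [ 20.   22.7 -19.7] medz -23.4
pos [364.889 256.255 289.665] rpy [179.9    -0.168 130.124] t 16.83 w 43.6
shift now-axes [4.619 2.157 0.004] goal-axes [ 4.624  2.147 -0.013] turn [ 0.02  -0.034  0.025]
```

View pics/w7.png

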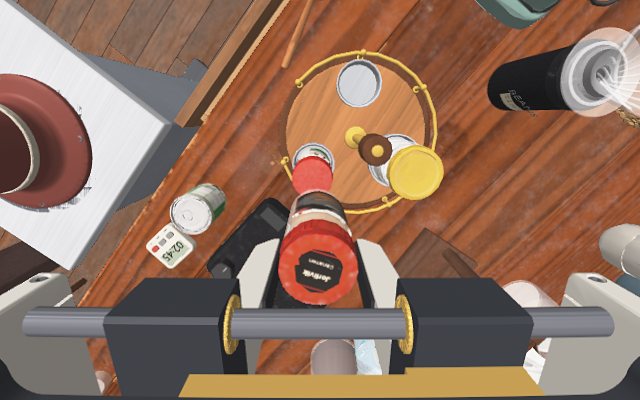

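The wrist view shows the cinnamon jar held upright at (318,268), the empty cup at (359,83), and the cocoa jar standing in its cup at (313,172).

{"api": "step_arm", "payload": {"increments": [[0.9,0.4,0,0,0,0,30],[0.9,0.4,0,0,0,0,30],[0.9,0.4,0,0,0,0,30],[0.9,0.4,0,0,0,0,30],[0.7,0.4,0,0,0,0,30],[0.3,0.1,0,0,0,0,30],[0,0,0.5,0,0,0,30],[0,0,0.9,0,0,0,30]]}}

```text
clock: 17.5
eef_pos: [335.7, 374.8, 255.5]
tool_rot: [3.137, 0.0, 2.261]
contact_force: [0.9, 0.8, -1.0]
gripper_width: 43.7
finger_force: 30.0
```

{"api": "step_arm", "payload": {"increments": [[0,0,0.9,0,0,0,30],[0,0,0.9,0,0,0,30],[0,0,0.8,0,0,0,30],[0,0,0.7,0,0,0,30],[0,0,0.5,0,0,0,30],[0,0,0,0,0,0,30],[0,0,0,0,0,0,30],[0,0,0,0,0,0,30]]}}

```text
clock: 18.17
eef_pos: [335.4, 373.8, 159.9]
tool_rot: [3.14, 0.0, 2.26]
contact_force: [-0.0, 0.5, -0.7]
gripper_width: 43.6
finger_force: 30.0
```

Run:
```python
from h import *
d=cam('wrist'); held(d,23.5); z=ctrl.get_obs()['eef_pos']; capfit(d,z[:2],z[2]+23.5,22,4)
go(331.3,379.4,107,130)
```

```text
held 3090 [-21.2 -20.7 -25.1] [ 22.   22.8 -19.6] medz -23.1
cap n 5109 z 183.5 mid [331.3 378.5] mean [334.9 376.1] mec [331.5 380.8] 36.9
pos [335.353 374.214 160.207] rpy [179.89    0.002 129.506] t 18.22 w 43.4
shift now-axes [0.263 0.003 2.128] goal-axes [0.263 0.009 2.128] turn [ 0.022  0.    -0.099]
```

{"api": "step_arm", "payload": {"increments": [[0.25,0,0,0,0,-0.1,30],[0,0,0.3,0,0,0,30],[0,0,0.3,0,0,0,30],[0,0,0,0,0,0,30],[0,0,0,0,0,0,30]]}}

```text
clock: 18.63
eef_pos: [330.3, 378.4, 143.5]
tool_rot: [-3.14, 0.0, 2.27]
contact_force: [-0.6, -0.3, -1.5]
gripper_width: 43.7
finger_force: 30.0
```

Run:
```python
from h import *
d=cam('wrist'); held(d,23.5)
go(331.3,379.3,107,130)
```

```text
held 3084 [-21.7 -20.7 -25. ] [ 21.6  22.6 -19.5] medz -23.1
pos [330.449 378.74  143.831] rpy [-179.953    0.009  130.074] t 18.68 w 43.8
shift now-axes [-0.005  0.042  1.473] goal-axes [-0.005  0.04   1.473] turn [-0.009  0.002  0.015]
```

{"api": "step_arm", "payload": {"increments": [[0,0.04,0.3,0,0,0,30],[0,0,0.3,0,0,0,30],[0,0,0.3,0,0,0,30],[0,0,0.3,0,0,0,30],[0,0,0.1,0,0,0,30],[0,0,0,0,0,0,30],[0,0,0,0,0,0,30]]}}

```text
clock: 19.27
eef_pos: [331.2, 379.6, 111.5]
tool_rot: [-3.141, -0.0, 2.27]
contact_force: [0.3, -0.1, -0.5]
gripper_width: 43.7
finger_force: 30.0
```

{"api": "step_arm", "payload": {"increments": [[0,0,0.07,0,0,0,30],[0,0,0.07,0,0,0,30],[0,0,0,0,0,0,30],[0,0,0,0,0,0,30]]}}

```text
clock: 19.6
eef_pos: [331.8, 380.2, 108.8]
tool_rot: [3.14, -0.0, 2.27]
contact_force: [-0.9, 0.5, 2.2]
gripper_width: 43.5
finger_force: 30.0
```

{"api": "step_arm", "payload": {"increments": [[0,0,0.03,0,0,0,30],[0,0,0.02,0,0,0,30],[0,0,0,0,0,0,30],[0,0,0,0,0,0,30]]}}

```text
clock: 19.93
eef_pos: [332.3, 380.8, 108.7]
tool_rot: [3.138, -0.0, 2.27]
contact_force: [-0.1, -1.3, 9.3]
gripper_width: 43.4
finger_force: 30.0
```

{"api": "step_arm", "payload": {"increments": [[0,0,-0.03,0,0,0,30],[0,0,0,0,0,0,52],[0,0,0,0,0,0,60],[0,0,0,0,0,0,70],[0,0,0,0,0,0,75],[0,0,0,0,0,0,75],[0,0,0,0,0,0,75]]}}

```text
clock: 20.52
eef_pos: [331.2, 379.5, 107.5]
tool_rot: [-3.141, -0.0, 2.27]
contact_force: [0.6, 0.3, -0.1]
gripper_width: 74.1
finger_force: 0.0
```

{"api": "step_arm", "payload": {"increments": [[0,0,-0.3,0,0,0,75],[0,0,-0.6,0,0,0,75],[0,0,-1,0,0,0,75],[0,0,-1,0,0,0,75],[0,0,-1,0,0,0,75],[0,0,-1,0,0,0,75],[0,0,-0.3,0,0,0,75],[0,0,0,0,0,0,75]]}}

```text
clock: 21.18
eef_pos: [331.8, 380.9, 240.0]
tool_rot: [3.136, -0.001, 2.27]
contact_force: [0.7, 0.7, 0.1]
gripper_width: 74.8
finger_force: 0.0
```

Run:
```python
from h import *
d=cam('wrist'); capfit(d,(331.5,379.3),131,22,4); capfit(d,(353,262.5),141,22,4)
d=cam('top'); capfit(d,(328,378),131,22,4); capfit(d,(350,263),141,22,4)
go(375.2,327.1,157,130)
```

```text
cap n 1550 z 132.3 mid [332.2 380.4] mean [331.6 381.1] mec [332.4 380.4] 21.8
cap n 792 z 141.3 mid [352.8 265. ] mean [351.  269.2] mec [352.2 264.6] 20.4
few 0
few 19
pos [331.219 378.906 237.074] rpy [-179.943    0.037  130.054] t 21.28 w 75.0
shift now-axes [-2.716  0.016  3.205] goal-axes [-2.718  0.016  3.203] turn [-0.011  0.007  0.011]
```

{"api": "step_arm", "payload": {"increments": [[-0.5,0,0,0,0,0,75],[-0.9,0,0,0,0,0,75],[-0.9,0,0,0,0,0,75],[-0.42,0,0,0,0,0,75],[0,0,0.4,0,0,0,75],[0,0,0,0,0,0,75],[0,0,0,0,0,0,75],[0,0,0,0,0,0,75]]}}

```text
clock: 21.95
eef_pos: [373.7, 328.8, 227.4]
tool_rot: [-3.141, -0.001, 2.273]
contact_force: [-0.3, 1.2, 0.1]
gripper_width: 74.6
finger_force: 0.0
```

Run:
```python
from h import *
d=cam('wrist'); capfit(d,(375,327),190,14,4)
go(375.2,327.1,158,130)
```

```text
cap n 1031 z 190.6 mid [375.  327.3] mean [374.2 328. ] mec [375.  327.1] 13.9
pos [373.943 328.799 227.677] rpy [179.998  -0.058 130.225] t 22.0 w 74.8
shift now-axes [-0.087 -0.006  2.787] goal-axes [-0.084 -0.005  2.787] turn [ 0.    -0.012  0.045]
```

{"api": "step_arm", "payload": {"increments": [[-0.08,0,0.5,0,0,0,60],[0,0,0.7,0,0,0,60],[0,0,0.7,0,0,0,60],[0,0,0.5,0,0,0,60],[0,0,0.3,0,0,0,60],[0,0,0,0,0,0,60],[0,0,0,0,0,0,60]]}}

```text
clock: 22.58
eef_pos: [376.1, 326.7, 160.5]
tool_rot: [3.141, -0.0, 2.271]
contact_force: [0.1, 0.3, -0.1]
gripper_width: 60.0
finger_force: 0.0
```

Run:
```python
from h import *
go(375.1,327.2,158,130)
```

```text
pos [376.132 326.724 160.477] rpy [179.978  -0.026 130.127] t 22.58 w 60.0
shift now-axes [ 0.041 -0.019  0.099] goal-axes [ 0.041 -0.019  0.099] turn [ 0.004 -0.005  0.025]
```

{"api": "step_arm", "payload": {"increments": [[0.04,-0.02,0.08,0,0,0,40],[0,0,0,0,0,0,32],[0,0,0,0,0,0,20],[0,0,0,0,0,0,15],[0,0,0,0,0,0,15],[0,0,0,0,0,0,15],[0,0,0,0,0,0,15],[0,0,0,0,0,0,15]]}}

```text
clock: 23.25
eef_pos: [374.8, 325.9, 158.3]
tool_rot: [-3.14, 0.001, 2.27]
contact_force: [-1.5, -2.8, 4.6]
gripper_width: 27.6
finger_force: 30.0
```

{"api": "step_arm", "payload": {"increments": [[0,0,0,0,0,0.1,15],[0,0,0,0,0,0.2,15],[0,0,0,0,0,0.3,15],[0,0,0,0,0,0.4,15],[0,0,0,0,0,0.4,15],[0,0,0,0,0,0.4,15],[0,0,0,0,0,0.4,15],[0,0,0,0,0,0.4,15]]}}

```text
clock: 23.92
eef_pos: [374.7, 325.7, 158.3]
tool_rot: [-3.14, 0.001, 2.042]
contact_force: [-2.9, -3.1, 4.6]
gripper_width: 27.4
finger_force: 30.0
```

Run:
```python
from h import *
o=ctrl.get_obs(); print(o['contact_force'],o['ft_torque'],o['finger_force'],o['gripper_width'])
go(375.1,327.2,158,87.8)
```

```text
[-2.85865697 -3.06984357  4.63485703] [-0.71675671  0.5869117   0.02881537] 30.00023603439331 27.39378537735259
pos [374.663 325.722 158.342] rpy [-179.902    0.072  116.973] t 23.92 w 27.4
shift now-axes [0.045 0.042 0.014] goal-axes [0.06  0.015 0.014] turn [-0.015  0.019  5.835]
```

Remaining turn is 5.8 units.

{"api": "step_arm", "payload": {"increments": [[0,0,0,0,0,0.4,15],[0,0,0,0,0,0.4,15],[0,0,0,0,0,0.4,15],[0,0,0,0,0,0.4,15],[0,0,0,0,0,0.4,15],[0,0,0,0,0,0.4,15],[0,0,0,0,0,0.4,15],[0,0,0,0,0,0.4,15]]}}

```text
clock: 24.58
eef_pos: [374.4, 325.7, 158.3]
tool_rot: [-3.14, 0.002, 1.762]
contact_force: [-3.3, -2.8, 6.9]
gripper_width: 27.5
finger_force: 30.0
```

{"api": "step_arm", "payload": {"increments": [[0,0,0,0,0,0.4,15],[0,0,0,0,0,0.4,15],[0,0,0,0,0,0.4,15],[0,0,0,0,0,0.4,15],[0,0,0,0,0,0.4,15],[0,0,0,0,0,0.3,15],[0,0,0,0,0,0.15,15],[0,0,0,0,0,0,15]]}}

```text
clock: 25.25
eef_pos: [374.2, 325.6, 158.3]
tool_rot: [-3.14, 0.002, 1.55]
contact_force: [-3.4, -3.0, 6.2]
gripper_width: 27.2
finger_force: 30.0
```

{"api": "step_arm", "payload": {"increments": [[0,0,0,0,0,0,15],[0,0,0,0,0,0,15],[0,0,0,0,0,0,15]]}}

```text
clock: 25.5
eef_pos: [374.2, 325.6, 158.3]
tool_rot: [-3.14, 0.002, 1.55]
contact_force: [-3.3, -3.8, 5.5]
gripper_width: 27.5
finger_force: 30.0
```

Run:
```python
from h import *
np.set_printoptions(precision=1,suppress=True)
go(375.1,327.2,158,87.8); o=ctrl.get_obs(); print(o['contact_force'],o['ft_torque'],o['finger_force'])
ax=np.array([375.1,327.2]); p=lambda a:ax+68*np.array([np.cos(np.radians(a)),np.sin(np.radians(a))])
print('want cocoa',p(207.7),'cin',p(87.7))
for c in ('wrist','top','scene'):
    d=cam(c,c+'8.png'); print(c)
    for a,z,r in ((207.7,141,22),(87.7,131,22),(327.7,143,31)): capfit(d,p(a),z,r,4)
    P,C,U=cloud(d); h=cv2.cvtColor(C[None],cv2.COLOR_RGB2HSV)[0].astype(int)
    m=(np.hypot(*(P[:,:2]-ax).T)<120)&((h[:,0]<8)|(h[:,0]>172))&(h[:,1]>130)&(P[:,2]>115)
    if m.any(): print(m.sum(),P[m].min(0),P[m].max(0))
i=cv2.imread('pics/wrist8.png'); t=cv2.imread('pics/top8.png')[190:270,180:260]
cv2.imwrite('pics/f.png',np.hstack([i[:,:],cv2.resize(t,(400,400))])[:, :].copy() if 0 else np.hstack([cv2.resize(i,(480,300)),cv2.resize(t,(300,300))]))
```

```text
pos [374.205 325.608 158.306] rpy [-179.899    0.131   88.805] t 25.5 w 27.5
shift now-axes [0.064 0.035 0.012] goal-axes [0.065 0.033 0.012] turn [-0.02   0.026  0.201]
[-3.3 -3.8  5.5] [-0.7  0.8 -0. ] 30.001172125339508
want cocoa [314.9 295.6] cin [377.8 395.1]
wrist
cap n 1001 z 141.2 mid [314.4 307. ] mean [315.6 307. ] mec [314.4 303.1] 19.0
cap n 3727 z 132.3 mid [378.  395.8] mean [378.1 396.2] mec [378.  395.7] 21.7
cap n 1924 z 143.7 mid [432.2 311.3] mean [431.  311.5] mec [432.1 309. ] 25.0
3870 [295.  298.7 115.7] [400.6 417.8 143.4]
top
few 0
few 0
cap n 130 z 143.4 mid [429.7 291.4] mean [430.9 290.7] mec [426.1 292. ] 29.9
42 [305.2 213.2 279.9] [416.9 369.8 631. ]
scene
few 21
few 0
cap n 135 z 143.3 mid [416.2 293.5] mean [422.8 291.5] mec [413.5 299.5] 40.5
31 [307.7 267.7 124.5] [334.8 289.6 143.1]
```

View pics/f.png

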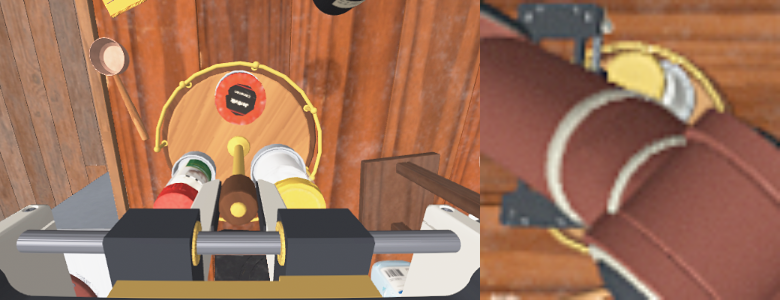

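The left view shows the cinnamon cap at (240,98) and the cocoa jar standing upright in its cup at (183,185). The knob is gripped at (237,208). The cinnamon jar is measured at 87.6°, which puts the cocoa jar at about 207.6°; the rail's opening is centred on 207.7°.

```bash
python3 -c "
from bench import ctrl
print(ctrl.job_done())"
```

```text
the job is handed in; nothing more can be done
None
```

I handed the job in at about 26 s. Both jars were set down in the cups, the cocoa was about 0.1° from the middle of the rail's opening by my measurement, and the knob was still gripped at 30 N; the hand-in returned no verdict.

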